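# Close and bolt the sliding cover of a sample cooler

## Robot

A 7-joint arm with a two-finger parallel gripper is mounted at the origin on the work surface. World frame = base frame: x ahead of the robot, y to its left, z up, the work surface at z = 0. Lengths are in m, angles in degrees, forces in N, time in s.
With the tool pointing down it reaches from about 0.375 to 0.925 m from the base axis. Payload 3.1 kg.
Tool frame: the origin (TCP) lies on the centre line of the jaws, within the pads' length; the fingertips stand 17 mm ahead of it and the grasp point (between the pads) lies 2 mm behind it; z points along the fingers, y is the line along which they close (so a half turn about z gives the same grasp; the last joint's range is limited). The gripper opens to 85 mm and grips with 20 to 120 N. Pads are 22 mm wide; open, the fingers measure 114 mm over their backs; the gripper's body (76 mm by 85 mm) begins 54 mm behind the grasp point. The pads swing forward as they close: fully open they stand 13 mm farther back than shut.
Start: joints at [70.543, 21.939, 2.515, 91.553, -1.026, 66.532, -2.859], TCP at [0.156, -0.631, 0.248] pointing down, gripper open.
Joint ranges: [-149.38, 149.38], [-23.57, 123.04], [-84.95, 90], [0, 143.3], [-89.99, 269.99], [3.08, 112.72], [-163.45, 163.45]. Speed limits (degrees/s): [159.86, 159.86, 180, 180, 180, 180, 180].

## Interface

Orientations are given as a 3x3 rotation matrix whose columns are the frame's x, y, z axes.
In Python, from plant import manip, optics gives the robot as it stands. The module is installed in compiled form; this text tells all that it offers.
- The arm moves only by the shell command python3 -m pendant 'ROWS' [FORCE]. ROWS is JSON, a list that holds one entry, the list of rows, each a list of 7 numbers: the turn, a rotation vector about the world's x, y, z in rad, then the shift along the world's x, y, z in mm, then the opening, from 0 (shut) to 1 (fully open). A call has 1 to 12 rows; each row is the pose to reach, as a shift and turn from the pose commanded when the call began; what a row does not reach only later rows make up. A row lasts 1/8 s, in which the tool goes at most 62.5 mm and 10.7 degrees, less where a joint would pass 70% of its speed; a pose out of reach is approached as far as the arm can. A call with a gripper value outside its range is refused whole. The fingers move at their own pace and stop on an object; FORCE is the grip in N (left out, the last holds). Time passes only in rows, so rows that repeat a pose let the fingers close. It gives the time, the measured TCP pose, the force, the opening and the grip force at its end, in the units of the state.
- manip.get_obs(): the state, without advancing time (a new reading comes with each control period).
- optics.get_image(name): name is "side" or "top"; returns the picture (480x640x3 uint8, red, green, blue); there is no depth.
- optics.camera_model(name): a dict with "vertical_fov" (degrees; the focal length in pixels is half the picture's height over the tangent of half this angle, whatever the lens; pixels are square), "cx", "cy" (the principal point, pixels), "dist" ([k1, k2, p1, p2, k3] as OpenCV has them; the pictures are not rectified), "eye" and "attitude" of the camera in the world. Camera axes: x right, y down, z forward; pixel columns grow to the right and rows downward; lengths in m; the calibration is good to about 2 mm. A picture is of the moment at which its call begins. camera_model takes no time and is no camera call.
- manip.job_done(): hands the job in; it is judged then, once.
The state is a dict: "time": time; "joint_positions": joint angles; "dq": joint speeds; "joint_torque": joint torques, N m; "tool_pos": TCP position; "orientation": TCP orientation; "ft_force": force on the tool from outside, world axes, zero at the start; "ft_torque": the same for the moment, N m; "opening": finger opening in m; "gripper_force": force on a finger pad.
Only numpy, scipy, OpenCV 4.12 (cv2) and the standard library are available. Lean on these libraries where they do the work, as an engineer would, in place of code of your own. Each camera call takes 0.05 s, during which the arm holds its last target. There are 200 camera calls.

## Task

Close the sample cooler on the lab bench: slide its clear cover fully home against the far wall by pushing its two end posts away from the robot, turn and turn about so that it does not rack and jam in its sticky channels. Then slide the small bolt inwards all the way, so that it lies across behind the left post and locks the cover. Push gently (a cover that will not move is jammed: push its other end, do not force it), and do not disturb the other things on the bench.

Things in the scene. Friction and masses are not known exactly. Their poses are not given: they have to be found in the camera images.
- cooler: White box 300 (x) by 320 mm (y), fixed. Origin at bench level, midway across, 165 mm from the near end; x: the way the cover closes, away from the robot; y left, z up. Hood over x -165 to -65 mm and lips along both sides (|y| 138 to 160 mm) have their tops at z 76 mm, as does the end wall (face at x 125 mm). Bolt bracket on the left: y 160 to 250, x 51 to 97 mm, steel keepers up to z 94 mm.
- cover: Clear pane, grey frame, 190 (x) by 260 (y) by 6 mm, 0.5 to 0.8 kg. Origin: its centre, 52 mm above the bench; pane top 64 mm up. Starts 53 to 75 mm short of home, a bit askew. Slides at 3 to 9 N (to 14 in tight spots); pushed at one end it turns and jams when that end leads by 16 mm, or only 4 mm where an unseen pinch in a channel bites; push the other end to free it. Over 25 N is too much.
- post_left (a point): Left push post of the cover (+y side): plain upright aluminium cylinder, 16 mm diameter, standing 42 mm above the pane, its top 106 mm above the bench. This point is on its axis, 85 mm above the bench, 60 mm ahead of the cover's origin and 115 mm to its left.
- post_right (a point): Right push post of the cover (-y side), the same; this point is on its axis, 85 mm above the bench, 60 mm ahead of the cover's origin and 115 mm to its right.
- home_left (a point): Point fixed on the cooler (x = 90, y = 115, z = 85 mm in its frame): where post_left is when the cover is fully home.
- home_right (a point): Point fixed on the cooler (x = 90, y = -115, z = 85 mm in its frame): where post_right is when the cover is fully home.
- bolt (a joint): Travel of the steel bolt in m: 0 = fully out to the left, 0.055 = fully in (end stop). It slides along the cooler's -y, takes about 2 N and stays where left. A 10 mm square bar, 82 to 92 mm above the bench, 74 mm ahead of the cooler's origin; when in, it lies 3 mm behind the left post of a cover that is home; a cover not home blocks it.
- bolt_knob (a point): Knob of the bolt: upright steel pin, 14 mm diameter, from the bar up to 130 mm above the bench. This point is on its axis, 112 mm above the bench; it is 217 mm left of the cooler's middle with the bolt out and 162 mm with the bolt in.
- tube_rack: Bystander: loose white rack 70 x 170 mm with five capped tubes, 100 mm high; origin at the centre of its underside.
- sanitiser: Bystander: loose clear bottle, 64 mm diameter, 170 mm high; origin at the centre of its underside.
- tub: Bystander: loose open white tub 150 x 200 mm, 60 mm high; origin at the centre of its underside.

How it is judged:
By the outcome, as a careful person would: the job done as asked, in the order asked, and still so for the second after the job is handed in, with the robot touching nothing.
It also fails if it takes over 72 s, if anything falls off the work surface, if the arm or the gripper's body presses on something with over 40 N, if the wrist force passes 120 N, or if a joint passes its speed limit or range.

## Working session

There is one attempt and no reset: what is moved stays moved. The work goes in short steps, Python scripts to look and compute and a shell command to move; the robot and the scene stay as the last step left them, time stands still between calls to the robot, and variables do not carry over. Pictures are saved under pics/ and viewed, at most 10 in all, crops included, and the job is handed in when it is done.

```bash
mkdir -p pics; cat > h.py <<'E'
import numpy as np, cv2
from plant import manip, optics
def K(m):
    f=240/np.tan(np.radians(m["vertical_fov"])/2)
    return np.array([[f,0,m["cx"]],[0,f,m["cy"]],[0,0,1]])
def ray(name,px):
    m=optics.camera_model(name)
    u=cv2.undistortPoints(np.array(px,float).reshape(-1,1,2),K(m),np.array(m["dist"],float)).reshape(-1,2)
    d=np.c_[u,np.ones(len(u))]@np.array(m["attitude"]).T
    return np.array(m["eye"]),d
def at_z(name,px,z):
    e,d=ray(name,px); return e+d*((np.asarray(z)-e[2])/d[:,2])[:,None]
def proj(name,P):
    m=optics.camera_model(name);R=np.array(m["attitude"]);e=np.array(m["eye"])
    rv=cv2.Rodrigues(R.T)[0]
    return cv2.projectPoints(np.array(P,float).reshape(-1,1,3),rv,-R.T@e,K(m),np.array(m["dist"],float))[0].reshape(-1,2)
E
python3 - <<'E'
from h import *
for n in("top","side"):
    print(n,optics.camera_model(n)); cv2.imwrite(f"pics/{n}0.png",cv2.cvtColor(optics.get_image(n),cv2.COLOR_RGB2BGR))
o=manip.get_obs();print(o["time"],o["tool_pos"],o["orientation"],o["opening"])
E
```

```text
top {'vertical_fov': 49.04848213128165, 'cx': 322.50988081253115, 'cy': 245.49060861156667, 'dist': array([-0.01684853,  0.        ,  0.        ,  0.        ,  0.        ]), 'eye': array([0.27941848, 0.02044014, 1.49376466]), 'attitude': array([[-0.00395968, -0.98551614,  0.16953544],
       [-0.99998347,  0.00319548, -0.00478024],
       [ 0.00416926, -0.16955157, -0.9855125 ]])}
side {'vertical_fov': 53.876456367029505, 'cx': 316.7719792547178, 'cy': 241.4917160160255, 'dist': array([-0.08964883,  0.        ,  0.        ,  0.        ,  0.        ]), 'eye': array([-0.10735568,  1.00457939,  0.84962526]), 'attitude': array([[-0.83709516, -0.29999961,  0.45746249],
       [-0.54705648,  0.45759505, -0.70095362],
       [ 0.00095323, -0.8370227 , -0.54716733]])}
0.1 [ 0.15543259 -0.63030079  0.24700494] [[ 9.70891827e-01  2.39517342e-01 -7.08527546e-04]
 [ 2.39518351e-01 -9.70889109e-01  2.30139778e-03]
 [-1.36676998e-04 -2.40411365e-03 -9.99997101e-01]] 0.08524224934444377
```

View pics/top0.png

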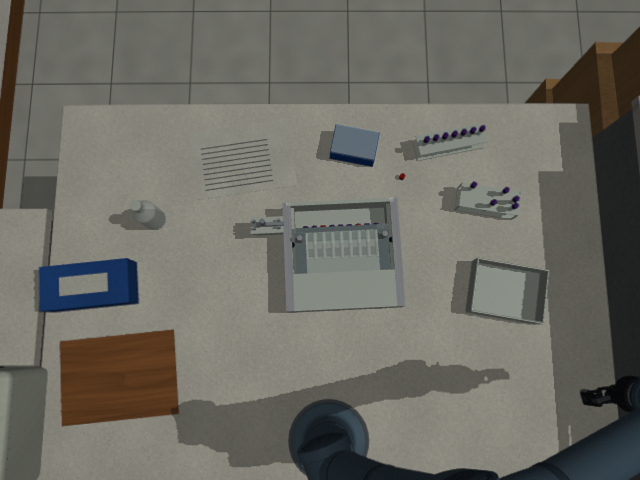

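View pics/side0.png

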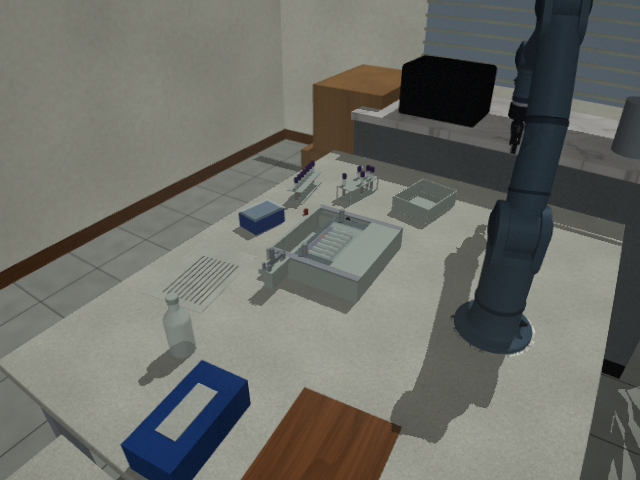

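The top view shows the cooler at about (285-405, 200-312), its posts near (299,237) and (384,237), and the bolt at (250-285, 225). Next I'll enlarge both views.

```bash
python3 - <<'E'
import cv2
a=cv2.imread("pics/top0.png")[192:320,225:415]; cv2.imwrite("pics/top0c.png",cv2.resize(a,None,fx=4.2,fy=4.2,interpolation=cv2.INTER_CUBIC)[:600,:798])
a=cv2.imread("pics/side0.png")[200:305,250:410]; cv2.imwrite("pics/side0c.png",cv2.resize(a,None,fx=5,fy=5,interpolation=cv2.INTER_CUBIC))
E
```

```text
(no output)
```

View pics/top0c.png

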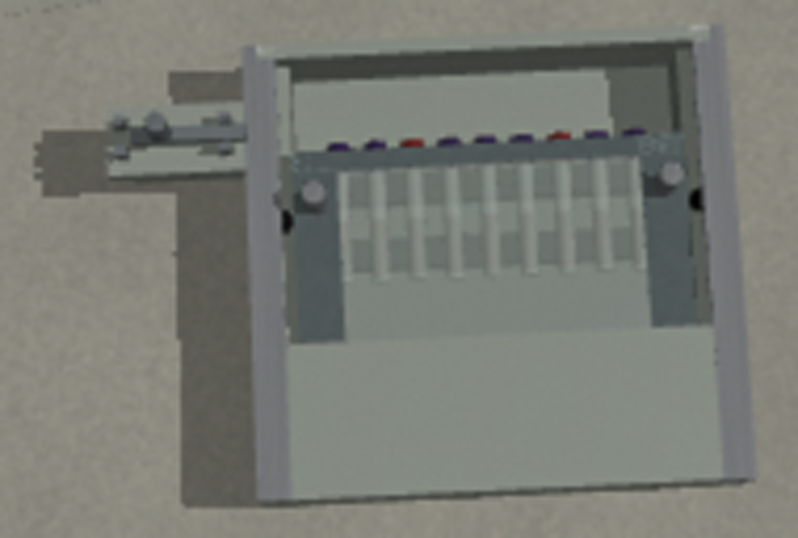

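View pics/side0c.png

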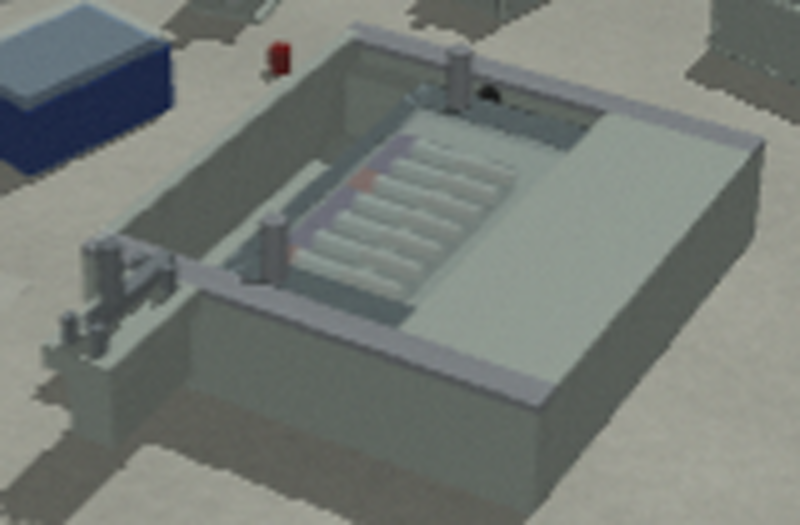

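The crops show the following:
- **Top crop:** cooler corners (259,502), (244,46), (719,26), (755,481); post tops (313,188) and (672,171); knob top (155,120).
- **Side crop:** post tops (272,220) and (459,52); knob top (104,245).

I'll fit the cooler pose and post positions from these.

```bash
cat >> h.py <<'E'
def tri(pt,ps):
    (e1,d1),(e2,d2)=ray("top",[pt]),ray("side",[ps]); d1=d1[0]/np.linalg.norm(d1);d2=d2[0]/np.linalg.norm(d2)
    s=np.linalg.lstsq(np.c_[d1,-d2],e2-e1,rcond=None)[0]
    return (e1+s[0]*d1+e2+s[1]*d2)/2, np.linalg.norm(e1+s[0]*d1-e2-s[1]*d2)
def fit(corn,mod,z):
    from scipy.optimize import least_squares
    W=at_z("top",corn,z)[:,:2]
    f=lambda p:((mod@np.array([[np.cos(p[2]),np.sin(p[2])],[-np.sin(p[2]),np.cos(p[2])]])+p[:2])-W).ravel()
    r=least_squares(f,[.55,0,0]); return r.x,f(r.x)*1000
E
python3 - <<'E'
from h import *
t=lambda p:np.array(p)/4.2+[225-.38,192-.38]
s=lambda p:np.array(p)/5+[250-.4,200-.4]
p,res=fit(t([(259,502),(244,46),(719,26),(755,481)]),np.array([[-.165,.16],[.135,.16],[.135,-.16],[-.165,-.16]]),[.076]*4)
print(p[:2],np.degrees(p[2]),res.round(1))
c,sn=np.cos(p[2]),np.sin(p[2]);R=np.array([[c,-sn],[sn,c]])
for n,a,b,z in(("L",(313,188),(272,220),.106),("R",(672,171),(459,52),.106),("knob",(155,120),(104,245),.130)):
    w=at_z("top",[t(a)],[z])[0]; q,e=tri(t(a),s(b)); ws=at_z("side",[s(b)],[z])[0]
    print(n,w.round(4),ws.round(4),"tri",q.round(4),round(e,4),"cooler",(R.T@(w[:2]-p[:2])).round(4),(R.T@(ws[:2]-p[:2])).round(4))
for n,v in(("homeL",(.09,.115)),("homeR",(.09,-.115)),("knobout",(.074,.217)),("knobin",(.074,.162))): print(n,p[:2]+R@v)
E
```

```text
[ 0.51605464 -0.03980165] 2.407113008505579 [-0.8  1.9 -0.2  2.3  0.5 -3.2  0.6 -1. ]
L [0.5432 0.0763 0.106 ] [0.5389 0.0812 0.106 ] tri [0.5433 0.0762 0.1018] 0.0015 cooler [0.032  0.1149] [0.0279 0.1199]
R [ 0.5535 -0.1535  0.106 ] [ 0.5493 -0.1459  0.106 ] tri [ 0.5544 -0.1543  0.1005] 0.0005 cooler [ 0.0327 -0.1152] [ 0.0287 -0.1074]
knob [0.5826 0.1753 0.13  ] [0.5806 0.1816 0.13  ] tri [0.5843 0.1762 0.1254] 0.0014 cooler [0.0755 0.2121] [0.0738 0.2185]
homeL [0.60114526 0.07887684]
homeR [ 0.61080519 -0.15092021]
knobout [0.58087541 0.18011485]
knobin [0.58318539 0.12516338]
```

```bash
python3 -m pendant '[[[0,0,-0.05,35,45,0,0],[0,0,-0.1,70,90,0,0],[0,0,-0.15,105,135,0,0],[0,0,-0.2,140,180,0,0],[0,0,-0.2,175,225,0,0],[0,0,-0.2,210,270,0,0],[0,0,-0.2,245,315,-20,0],[0,0,-0.2,280,360,-40,0],[0,0,-0.2,315,410,-60,0],[0,0,-0.2,345,450,-80,0],[0,0,-0.2,365,475,-100,0],[0,0,-0.2,365,475,-100,0]]]'
```

```text
time: 1.6
tool_pos: [0.5206, -0.1517, 0.1461]
orientation: [[0.999, 0.049, -0.003], [0.049, -0.999, 0.003], [-0.003, -0.003, -1.0]]
ft_force: [-0.2, -1.0, -0.0]
opening: -0.0001
gripper_force: 0.0
```

```bash
python3 -m pendant '[[[0,0,0,0,0,-25,0],[0,0,0,0,0,-49,0],[0,0,0,0,0,-49,0],[0,0,0,5,0,-49,0]]]'; python3 - <<'E'
from h import *
for n,(a,b,c,d) in(("top",(192,320,225,415)),("side",(200,305,250,410))):
    im=cv2.cvtColor(optics.get_image(n),cv2.COLOR_RGB2BGR)[a:b,c:d]
    cv2.imwrite(f"pics/{n}1.png",cv2.resize(im,None,fx=4,fy=4,interpolation=cv2.INTER_CUBIC))
a=cv2.imread("pics/top1.png");b=cv2.imread("pics/side1.png")
v=np.zeros((600,800,3),np.uint8);A=cv2.resize(a,(400,270));v[:270,:400]=A;v[:270,400:]=cv2.resize(b,(400,270))
v=np.hstack([cv2.resize(a,(440,296)),cv2.resize(b,(360,236)).copy() if 0 else cv2.copyMakeBorder(cv2.resize(b,(360,236)),0,60,0,0,cv2.BORDER_CONSTANT)])
cv2.imwrite("pics/both1.png",v)
E
```

```text
time: 2.1
tool_pos: [0.5257, -0.1573, 0.1001]
orientation: [[0.999, 0.04, 0.001], [0.04, -0.999, -0.001], [0.0, 0.001, -1.0]]
ft_force: [0.0, 0.5, -1.1]
opening: 0.0001
gripper_force: 0.0
```

View pics/both1.png

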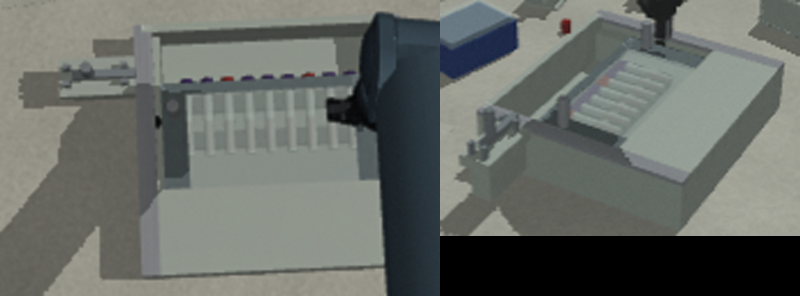

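The closed fingertips are just behind the right post (side view: fingers at (665,25), post at (647,35)). Starting with a small push.

```bash
python3 -m pendant '[[[0,0,0,4,2,0,0],[0,0,0,8,3,0,0],[0,0,0,11,3,0,0],[0,0,0,11,3,0,0]]]'; python3 -m pendant '[[[0,0,0,2,0,0,0],[0,0,0,4,0,0,0],[0,0,0,4,0,0,0]]]'
```

```text
time: 2.7
tool_pos: [0.5359, -0.1532, 0.0991]
orientation: [[0.999, 0.042, -0.002], [0.042, -0.999, 0.0], [-0.002, -0.0, -1.0]]
ft_force: [-4.1, -0.2, 2.9]
opening: 0.0003
gripper_force: 1.7
time: 3.08
tool_pos: [0.5409, -0.1528, 0.0991]
orientation: [[0.999, 0.042, 0.001], [0.042, -0.999, 0.0], [0.001, -0.0, -1.0]]
ft_force: [-3.4, -0.4, 0.9]
opening: -0.0001
gripper_force: 1.5
```

```bash
python3 -m pendant '[[[0,0,0,-18,0,0,0],[0,0,0,-26,58,0,0],[0,0,0,-26,116,0,0],[0,0,0,-26,174,0,0],[0,0,0,-26,228,0,0],[0,0,0,-26,228,0,0],[0,0,0,-20,228,0,0],[0,0,0,-15,228,0,0],[0,0,0,-15,228,0,0]]]'
```

```text
time: 4.2
tool_pos: [0.5264, 0.0734, 0.099]
orientation: [[0.999, 0.039, 0.001], [0.039, -0.999, -0.0], [0.001, 0.0, -1.0]]
ft_force: [-0.4, 0.1, 1.2]
opening: 0.0001
gripper_force: 0.3
```

```bash
python3 -m pendant '[[[0,0,0,2,2,0,0],[0,0,0,4,2,0,0],[0,0,0,4,2,0,0]]]'; python3 -m pendant '[[[0,0,0,2,0,0,0],[0,0,0,4,0,0,0],[0,0,0,4,0,0,0]]]'
```

```text
time: 4.58
tool_pos: [0.5294, 0.0761, 0.0989]
orientation: [[0.999, 0.041, -0.001], [0.041, -0.999, -0.001], [-0.001, 0.0, -1.0]]
ft_force: [-2.3, -0.9, 0.1]
opening: -0.0
gripper_force: 1.2
time: 4.95
tool_pos: [0.5319, 0.0764, 0.0988]
orientation: [[0.999, 0.042, -0.004], [0.042, -0.999, -0.001], [-0.004, 0.001, -1.0]]
ft_force: [-5.6, -1.7, 2.3]
opening: 0.0003
gripper_force: 2.8
```

```bash
python3 -m pendant '[[[0,0,0,2,0,0,0],[0,0,0,4,0,0,0],[0,0,0,4,0,0,0]]]'; python3 -m pendant '[[[0,0,0,-12,0,0,0],[0,0,0,-12,-57,0,0],[0,0,0,-12,-115,0,0],[0,0,0,-10,-173,0,0],[0,0,0,-4,-230,0,0],[0,0,0,2,-230,0,0],[0,0,0,8,-230,0,0],[0,0,0,11,-230,0,0],[0,0,0,13,-230,0,0],[0,0,0,13,-230,0,0]]]'
```

```text
time: 5.32
tool_pos: [0.5334, 0.0764, 0.0986]
orientation: [[0.999, 0.042, -0.01], [0.042, -0.999, -0.003], [-0.01, 0.002, -1.0]]
ft_force: [-10.4, -2.6, 6.0]
opening: 0.0003
gripper_force: 5.2
time: 6.58
tool_pos: [0.5509, -0.1515, 0.0992]
orientation: [[0.999, 0.044, 0.0], [0.044, -0.999, 0.001], [0.0, -0.001, -1.0]]
ft_force: [-1.9, -0.3, 1.3]
opening: 0.0
gripper_force: 1.2
```

```bash
python3 -m pendant '[[[0,0,0,-20,0,0,0],[0,0,0,-29,57,0,0],[0,0,0,-29,115,0,0],[0,0,0,-29,173,0,0],[0,0,0,-27,228,0,0],[0,0,0,-21,229,0,0],[0,0,0,-16,229,0,0],[0,0,0,-12,229,0,0],[0,0,0,-8,229,0,0],[0,0,0,-8,229,0,0]]]'
```

```text
time: 7.82
tool_pos: [0.5432, 0.0744, 0.099]
orientation: [[0.999, 0.04, 0.001], [0.04, -0.999, -0.001], [0.001, 0.001, -1.0]]
ft_force: [-0.8, -0.3, -1.4]
opening: 0.0002
gripper_force: 0.5
```

```bash
python3 -m pendant '[[[0,0,0,-10,0,0,0],[0,0,0,-10,-57,0,0],[0,0,0,-8,-115,0,0],[0,0,0,-6,-173,0,0],[0,0,0,-2,-229,0,0],[0,0,0,3,-230,0,0],[0,0,0,8,-230,0,0],[0,0,0,12,-230,0,0],[0,0,0,15,-230,0,0],[0,0,0,15,-230,0,0]]]'
```

```text
time: 9.07
tool_pos: [0.5572, -0.1524, 0.099]
orientation: [[0.999, 0.044, -0.001], [0.044, -0.999, 0.001], [-0.001, -0.001, -1.0]]
ft_force: [-3.9, 1.7, 2.3]
opening: 0.0002
gripper_force: 1.7
```

```bash
python3 -m pendant '[[[0,0,0,-18,0,0,0],[0,0,0,-26,57,0,0],[0,0,0,-26,115,0,0],[0,0,0,-26,173,0,0],[0,0,0,-22,229,0,0],[0,0,0,-17,230,0,0],[0,0,0,-13,230,0,0],[0,0,0,-9,230,0,0],[0,0,0,-6,230,0,0],[0,0,0,-6,230,0,0]]]'
```

```text
time: 10.32
tool_pos: [0.552, 0.0745, 0.099]
orientation: [[0.999, 0.04, 0.0], [0.04, -0.999, -0.001], [0.0, 0.001, -1.0]]
ft_force: [-2.3, 0.9, -0.2]
opening: 0.0
gripper_force: 0.6
```

```bash
python3 -m pendant '[[[0,0,0,-10,0,0,0],[0,0,0,-10,-57,0,0],[0,0,0,-8,-115,0,0],[0,0,0,-6,-173,0,0],[0,0,0,-2,-229,0,0],[0,0,0,3,-230,0,0],[0,0,0,7,-230,0,0],[0,0,0,11,-230,0,0],[0,0,0,14,-230,0,0],[0,0,0,14,-230,0,0]]]'
```

```text
time: 11.58
tool_pos: [0.5644, -0.1527, 0.099]
orientation: [[0.999, 0.044, -0.003], [0.044, -0.999, 0.001], [-0.003, -0.001, -1.0]]
ft_force: [-4.4, -0.5, 3.9]
opening: -0.0001
gripper_force: 2.5
```

Left: to about .560.

```bash
python3 -m pendant '[[[0,0,0,-18,0,0,0],[0,0,0,-26,57,0,0],[0,0,0,-26,115,0,0],[0,0,0,-26,173,0,0],[0,0,0,-22,229,0,0],[0,0,0,-17,230,0,0],[0,0,0,-13,230,0,0],[0,0,0,-9,230,0,0],[0,0,0,-6,230,0,0],[0,0,0,-6,230,0,0]]]'
```

```text
time: 12.82
tool_pos: [0.5598, 0.0746, 0.0989]
orientation: [[0.999, 0.04, -0.0], [0.04, -0.999, -0.0], [-0.0, 0.0, -1.0]]
ft_force: [-0.8, -0.3, -0.6]
opening: -0.0003
gripper_force: 0.6
```

```bash
python3 -m pendant '[[[0,0,0,-10,0,0,0],[0,0,0,-10,-57,0,0],[0,0,0,-8,-115,0,0],[0,0,0,-6,-173,0,0],[0,0,0,-2,-229,0,0],[0,0,0,3,-230,0,0],[0,0,0,7,-230,0,0],[0,0,0,11,-230,0,0],[0,0,0,14,-230,0,0],[0,0,0,14,-230,0,0]]]'
```

```text
time: 14.08
tool_pos: [0.5735, -0.1527, 0.0991]
orientation: [[0.999, 0.044, -0.001], [0.044, -0.999, 0.001], [-0.001, -0.001, -1.0]]
ft_force: [-3.3, -0.9, 1.0]
opening: 0.0002
gripper_force: 1.5
```

```bash
python3 -m pendant '[[[0,0,0,-18,0,0,0],[0,0,0,-26,57,0,0],[0,0,0,-26,115,0,0],[0,0,0,-26,173,0,0],[0,0,0,-22,229,0,0],[0,0,0,-17,230,0,0],[0,0,0,-13,230,0,0],[0,0,0,-9,230,0,0],[0,0,0,-6,230,0,0],[0,0,0,-6,230,0,0]]]'
```

```text
time: 15.32
tool_pos: [0.5678, 0.0746, 0.0989]
orientation: [[0.999, 0.04, -0.0], [0.04, -0.999, -0.0], [-0.0, 0.0, -1.0]]
ft_force: [-0.6, 1.0, -1.0]
opening: -0.0005
gripper_force: 0.7
```

Left leads by about 4 mm and has about 14 mm to go; right has about 18 mm to go.

```bash
python3 -m pendant '[[[0,0,0,-10,0,0,0],[0,0,0,-10,-57,0,0],[0,0,0,-8,-115,0,0],[0,0,0,-6,-173,0,0],[0,0,0,-2,-229,0,0],[0,0,0,3,-230,0,0],[0,0,0,7,-230,0,0],[0,0,0,11,-230,0,0],[0,0,0,14,-230,0,0],[0,0,0,14,-230,0,0]]]'
```

```text
time: 16.58
tool_pos: [0.5802, -0.1529, 0.099]
orientation: [[0.999, 0.044, -0.004], [0.044, -0.999, 0.0], [-0.004, -0.0, -1.0]]
ft_force: [-5.4, -1.1, 3.6]
opening: 0.0
gripper_force: 2.6
```

```bash
python3 -m pendant '[[[0,0,0,-18,0,0,0],[0,0,0,-26,57,0,0],[0,0,0,-26,115,0,0],[0,0,0,-26,173,0,0],[0,0,0,-22,229,0,0],[0,0,0,-17,230,0,0],[0,0,0,-13,230,0,0],[0,0,0,-9,230,0,0],[0,0,0,-7,230,0,0],[0,0,0,-7,230,0,0]]]'
```

```text
time: 17.82
tool_pos: [0.5746, 0.0746, 0.0988]
orientation: [[0.999, 0.04, -0.001], [0.04, -0.999, -0.001], [-0.001, 0.001, -1.0]]
ft_force: [-1.1, 0.6, -1.5]
opening: -0.0001
gripper_force: 0.8
```

```bash
python3 -m pendant '[[[0,0,0,-10,0,0,0],[0,0,0,-10,-57,0,0],[0,0,0,-8,-115,0,0],[0,0,0,-6,-173,0,0],[0,0,0,-2,-229,0,0],[0,0,0,3,-230,0,0],[0,0,0,7,-230,0,0],[0,0,0,11,-230,0,0],[0,0,0,14,-230,0,0],[0,0,0,14,-230,0,0]]]'
```

```text
time: 19.08
tool_pos: [0.5876, -0.1528, 0.099]
orientation: [[0.999, 0.044, -0.003], [0.044, -0.999, 0.0], [-0.003, -0.001, -1.0]]
ft_force: [-5.0, -0.8, 3.2]
opening: -0.0001
gripper_force: 2.5
```

```bash
python3 -m pendant '[[[0,0,0,-18,0,0,0],[0,0,0,-26,57,0,0],[0,0,0,-26,115,0,0],[0,0,0,-26,173,0,0],[0,0,0,-22,229,0,0],[0,0,0,-17,230,0,0],[0,0,0,-13,230,0,0],[0,0,0,-9,230,0,0],[0,0,0,-7,230,0,0],[0,0,0,-7,230,0,0]]]'
```

```text
time: 20.32
tool_pos: [0.5816, 0.0745, 0.0988]
orientation: [[0.999, 0.04, -0.0], [0.04, -0.999, -0.001], [-0.0, 0.001, -1.0]]
ft_force: [-0.9, 0.0, -0.7]
opening: 0.0001
gripper_force: 0.7
```

```bash
python3 -m pendant '[[[0,0,0,-10,0,0,0],[0,0,0,-10,-57,0,0],[0,0,0,-8,-115,0,0],[0,0,0,-6,-173,0,0],[0,0,0,-2,-229,0,0],[0,0,0,3,-230,0,0],[0,0,0,7,-230,0,0],[0,0,0,10,-230,0,0],[0,0,0,13,-230,0,0],[0,0,0,13,-230,0,0]]]'
```

```text
time: 21.58
tool_pos: [0.5935, -0.1528, 0.099]
orientation: [[0.999, 0.044, -0.003], [0.044, -0.999, 0.0], [-0.003, -0.001, -1.0]]
ft_force: [-5.5, -0.2, 2.3]
opening: -0.0001
gripper_force: 2.4
```

```bash
python3 -m pendant '[[[0,0,0,-18,0,0,0],[0,0,0,-26,57,0,0],[0,0,0,-26,115,0,0],[0,0,0,-26,173,0,0],[0,0,0,-22,229,0,0],[0,0,0,-17,230,0,0],[0,0,0,-13,230,0,0],[0,0,0,-10,230,0,0],[0,0,0,-8,230,0,0],[0,0,0,-8,230,0,0]]]'
```

```text
time: 22.82
tool_pos: [0.5837, 0.0753, 0.0986]
orientation: [[0.999, 0.04, -0.007], [0.04, -0.999, -0.0], [-0.007, 0.0, -1.0]]
ft_force: [-6.7, 1.5, 4.5]
opening: 0.0002
gripper_force: 3.4
```

```bash
python3 -m pendant '[[[0,0,0,2,0,0,0],[0,0,0,3,0,0,0],[0,0,0,3,0,0,0]]]'
```

```text
time: 23.2
tool_pos: [0.5838, 0.0751, 0.0983]
orientation: [[0.999, 0.04, -0.013], [0.04, -0.999, -0.002], [-0.013, 0.001, -1.0]]
ft_force: [-13.3, 1.5, 9.0]
opening: -0.0002
gripper_force: 6.1
```

```bash
python3 -m pendant '[[[0,0,0,-14,0,0,0],[0,0,0,-14,-57,0,0],[0,0,0,-11,-115,0,0],[0,0,0,-8,-173,0,0],[0,0,0,-5,-229,0,0],[0,0,0,0,-230,0,0],[0,0,0,4,-230,0,0],[0,0,0,7,-230,0,0],[0,0,0,10,-230,0,0],[0,0,0,10,-230,0,0]]]'
```

```text
time: 24.45
tool_pos: [0.5937, -0.1547, 0.0984]
orientation: [[0.999, 0.043, -0.014], [0.043, -0.999, -0.002], [-0.014, 0.001, -1.0]]
ft_force: [-11.8, -3.1, 7.9]
opening: -0.0001
gripper_force: 6.0
```

Both ends have stopped, left at .5838 and right at .5937, which matches home on both sides. I'll lift, move to the left of the bolt knob and look.

```bash
python3 -m pendant '[[[0,0,0,-20,0,0,0],[0,0,0,-25,0,50,0],[0,0,0,-25,40,80,0],[0,0,0,-20,95,80,0],[0,0,0,-17,150,80,0],[0,0,0,-17,210,80,0],[0,0,0,-17,270,80,0],[0,0,0,-17,325,80,0],[0,0,0,-17,385,80,0],[0,0,0,-17,385,80,0]]]'
python3 - <<'E'
from h import *
v=[]
for n,(a,b,c,d) in(("top",(192,320,225,415)),("side",(200,305,250,410))):
    im=cv2.cvtColor(optics.get_image(n),cv2.COLOR_RGB2BGR); cv2.imwrite(f"pics/{n}2.png",im)
    im=cv2.resize(im[a:b,c:d],None,fx=(4 if n=="top" else 3),fy=(4 if n=="top" else 3),interpolation=cv2.INTER_CUBIC)
    v.append(im)
h=v[0].shape[0]; s=v[1][:,:]
cv2.imwrite("pics/top2c.png",v[0]); cv2.imwrite("pics/side2c.png",cv2.resize(s,(480,315)))
E
```

```text
time: 25.7
tool_pos: [0.579, 0.2431, 0.1802]
orientation: [[0.998, 0.058, 0.0], [0.058, -0.998, 0.008], [0.001, -0.008, -1.0]]
ft_force: [-0.7, 0.1, 1.0]
opening: 0.0
gripper_force: 0.0
```

View pics/top2c.png

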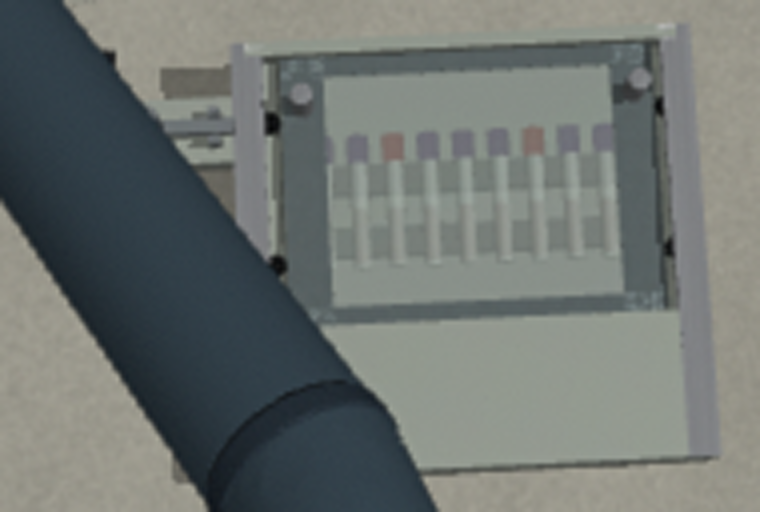

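The top view shows the frame flush against the far wall, with posts at crop (301,92) and (640,77), so the cover is home. Next I lower the tool to the left of the knob and push it inwards.

```bash
python3 -m pendant '[[[0,0,0,0,0,0,0],[0,0,0,0,0,-30,0],[0,0,0,0,0,-61,0],[0,0,0,0,0,-61,0],[0,0,0,0,-10,-61,0],[0,0,0,0,-20,-61,0],[0,0,0,0,-20,-61,0]]]'
```

```text
time: 26.68
tool_pos: [0.584, 0.2087, 0.1195]
orientation: [[0.999, 0.039, 0.002], [0.039, -0.999, -0.001], [0.002, 0.001, -1.0]]
ft_force: [-0.3, -0.1, 0.1]
opening: 0.0002
gripper_force: 0.0
```

```bash
python3 -m pendant '[[[0,0,0,0,-6,0,0],[0,0,0,0,-12,0,0],[0,0,0,0,-18,0,0],[0,0,0,0,-24,0,0],[0,0,0,0,-30,0,0],[0,0,0,0,-30,0,0]]]'
```

```text
time: 27.42
tool_pos: [0.5828, 0.1798, 0.1183]
orientation: [[0.999, 0.041, -0.0], [0.041, -0.999, -0.001], [-0.0, 0.001, -1.0]]
ft_force: [0.5, 0.0, 0.1]
opening: 0.0
gripper_force: 0.0
```

There's no contact force where about 2 N was expected, so I'll check the picture.

```bash
python3 - <<'E'
from h import *
im=cv2.cvtColor(optics.get_image("side"),cv2.COLOR_RGB2BGR)[190:300,230:350]
cv2.imwrite("pics/side3.png",cv2.resize(im,None,fx=5,fy=5,interpolation=cv2.INTER_CUBIC))
E
```

```text
(no output)
```

View pics/side3.png

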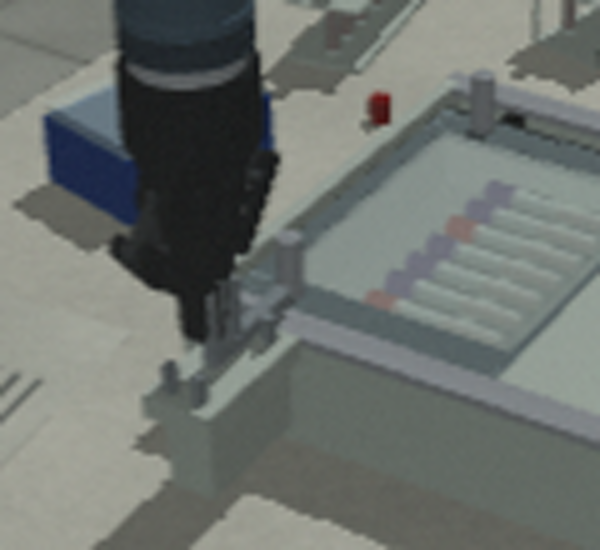

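The knob, now at crop (222,310) against 204 before, has been pushed ahead of the finger by roughly 15 mm. Continuing.

```bash
python3 -m pendant '[[[0,0,0,0,-6,0,0],[0,0,0,0,-12,0,0],[0,0,0,0,-18,0,0],[0,0,0,0,-24,0,0],[0,0,0,0,-29,0,0]]]'
```

```text
time: 28.1
tool_pos: [0.5829, 0.1514, 0.1184]
orientation: [[0.999, 0.041, 0.0], [0.041, -0.999, 0.0], [0.0, 0.0, -1.0]]
ft_force: [1.5, 2.1, -0.5]
opening: 0.0
gripper_force: 0.8
```

```bash
python3 -m pendant '[[[0,0,0,0,-3,0,0],[0,0,0,0,-6,0,0],[0,0,0,0,-9,0,0],[0,0,0,0,-9,0,0]]]'
```

```text
time: 28.6
tool_pos: [0.5827, 0.1454, 0.1185]
orientation: [[0.999, 0.044, 0.001], [0.044, -0.999, 0.003], [0.001, -0.003, -1.0]]
ft_force: [1.9, 5.0, -1.5]
opening: -0.0003
gripper_force: 2.4
```

```bash
python3 -m pendant '[[[0,0,0,0,-2,0,0],[0,0,0,0,-3,0,0],[0,0,0,0,-3,0,0]]]'
```

```text
time: 28.98
tool_pos: [0.5827, 0.1453, 0.1186]
orientation: [[0.999, 0.046, 0.002], [0.046, -0.999, 0.007], [0.003, -0.007, -1.0]]
ft_force: [2.0, 8.3, -3.4]
opening: -0.0002
gripper_force: 4.0
```

It has hit a hard end stop at the expected place. I'll back off, rise clear and verify.

```bash
python3 -m pendant '[[[0,0,0,0,25,0,0],[0,0,0,0,40,10,0],[0,0,0,0,45,70,0],[0,0,0,0,90,120,0],[0,0,0,-20,150,120,0],[0,0,0,-40,210,120,0],[0,0,0,-60,270,120,0],[0,0,0,-60,270,120,0],[0,0,0,-60,270,120,0]]]'
python3 - <<'E'
from h import *
v=[]
for n,(a,b,c,d),k in(("top",(192,292,225,415),4),("side",(190,290,230,350),5)):
    im=cv2.cvtColor(optics.get_image(n),cv2.COLOR_RGB2BGR); cv2.imwrite(f"pics/{n}4.png",im)
    v.append(cv2.resize(im[a:b,c:d],None,fx=k,fy=k,interpolation=cv2.INTER_CUBIC))
cv2.imwrite("pics/top4c.png",v[0]); cv2.imwrite("pics/side4c.png",v[1])
E
```

```text
time: 30.1
tool_pos: [0.5223, 0.4099, 0.2384]
orientation: [[0.999, 0.043, 0.0], [0.043, -0.999, -0.001], [0.0, 0.001, -1.0]]
ft_force: [-0.2, 0.1, -0.7]
opening: -0.0
gripper_force: 0.0
```

View pics/top4c.png

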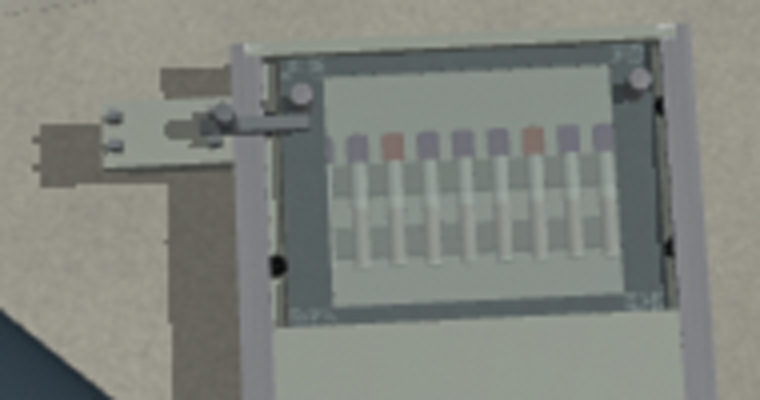

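View pics/top4.png

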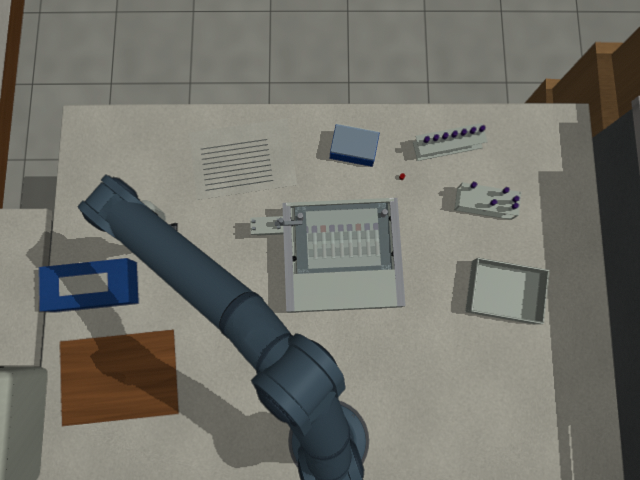

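The bolt lies across behind the left post with its tip at crop (308,121), and the cover is home. The rack and tub haven't moved. The arm hides the sanitiser, but the fingers stay above its height and there's no contact force. Handing in.

```bash
python3 -c "
from plant import manip
print(manip.job_done())"
```

```text
the job is handed in; nothing more can be done
None
```

The cover is fully home and the bolt is in to its end stop behind the left post; the job was handed in at about 30 s, with push readings up to 13 N, the robot clear, and the rack and tub unmoved (the sanitiser was hidden from view at the end).

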